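# Lean the green chopping board on the spice ledge

## Task

Take the green chopping board out of the white wire rack and lean it against the oak back panel of the spice ledge, long side up, with its foot set down in the trough behind the black stop strip and its upper part resting back on the panel at a clear slant. Set the foot down in the trough before you let go, put the board about the middle of the panel and square to it, and leave the other two boards standing in the rack.

Things in the scene. Friction and masses are not known exactly. Their poses are not given: they have to be found in the camera images.
- green_center (a point): Green plastic chopping board, 140 x 16 x 200 mm, standing in the white wire rack, about 0.3 to 0.55 kg. Point: its centre, 100 below its top edge. x along the 140 width, y through the 16 thickness, z up. Grip the middle of its top edge from above, across the thickness. It stands 6 above the counter between wire loops 60 high (2 play): lift it straight up 65 or more, then draw it out along its width towards the ledge (+y).
- walnut_center (a point): Dark walnut chopping board, 140 x 16 x 200 mm, standing in the white wire rack, same shape and axes; the point is its centre. The rack holds the three boards parallel, in any order, their centres 85 mm apart along their thickness.
- white_center (a point): White plastic chopping board, 140 x 16 x 200 mm, standing in the white wire rack, same shape and axes; the point is its centre.
- spice_ledge: Fixed oak ledge, 260 mm long (x). Origin on the counter under the middle of the panel's front face (plane y = 0, looking to -y, to the rack). Panel 18 thick, top 130 up. Before it a trough 65 wide, floor 6 up, then a black stop strip, y -65 to -79, top 22 up. Behind, jars 111 high to y = 81. A board with its lower back edge at y = -40 leans 18 degrees, top to +y, on the panel's top edge.
Things that resemble listed ones, but are neither listed nor needed, are in the scene too. Of the things that look like the part that bears green_center, the largest one is meant.

How it is judged:
By the outcome, as a careful person would: the job done as asked, in the order asked, and still so for the second after the job is handed in, with the robot touching nothing.
It also fails if it takes over 40 s, if anything falls off the work surface, if the arm or the gripper's body presses on something with over 40 N, if the wrist force passes 120 N, or if a joint passes its speed limit or range.

## Robot

A 6-joint arm with a two-finger parallel gripper is mounted at the origin on the work surface. World frame = base frame: x ahead of the robot, y to its left, z up, the work surface at z = 0. Lengths are in m, angles in rad, forces in N, time in s.
With the tool pointing down it reaches from about 0.4 to 0.825 m from the base axis. Payload 7 kg.
Tool frame: the origin (TCP) lies at the very end of the fingers, on their centre line; the grasp point (between the pads) lies 19 mm behind it; z points along the fingers, x is the direction in which the jaws open and shut, and the axes are right-handed (so a half turn about z gives the same grasp; the last joint's range is limited). The gripper opens to 88 mm and grips with 3 to 60 N. Pads are 19 mm wide; open, the fingers measure 130 mm over their backs; the gripper's body (78 mm by 193 mm) begins 47 mm behind the grasp point.
Start: joints at [1.431, 0.359, 0.012, 0, -1.224, -0.288], TCP at [0.28, 0.614, 0.227] pointing down, gripper open.
Joint ranges: [-3.07, 3.07], [-1.43, 2.12], [-1.02, 1.25], [-3.03, 1.67], [-3.05, -0], [-3.03, 3.03]. Speed limits (rad/s): [2.39, 2.39, 3.01, 3.14, 3.14, 3.14].

## Interface

Orientations are given as [roll, pitch, yaw] about the fixed x, y, z axes, in that order (R = Rz(yaw) Ry(pitch) Rx(roll)).
In Python, from station import telemetry, grab_frame, arm, regions_of, pinpoint gives the robot as it stands. The module is installed in compiled form; this text tells all that it offers.
- The arm moves only by the shell command python3 -m inch 'ROWS' [FORCE]. ROWS is text: rows parted by semicolons, each of 7 numbers parted by spaces: the opening, from 0 (shut) to 1 (fully open), then the shift along the world's x, y, z in cm, then the turn, a rotation vector about the world's x, y, z in degrees. A call has 1 to 12 rows; each row is the pose to reach, as a shift and turn from the pose measured when the call began; what a row does not reach only later rows make up. A row lasts 1/8 s, in which the tool goes at most 62.5 mm and 10.7 degrees, less where a joint would pass 70% of its speed; a pose out of reach is approached as far as the arm can. A call with a gripper value outside its range is refused whole. The fingers move at their own pace and stop on an object; FORCE is the grip in N (left out, the last holds). Time passes only in rows, so rows that repeat a pose let the fingers close. It gives the time, the measured TCP pose, the force and the opening at its end, in the units of the state.
- telemetry.get_state(): the state, without advancing time (a new reading comes with each control period).
- grab_frame(name): name is "scene" or "top"; returns a dict with "pixels" (480x640x3 uint8, red, green, blue), "fx", "fy", "cx", "cy" (pixels), "R" (3x3) and "t" (3): a world point X has camera coordinates R X + t. Camera axes: x right, y down, z forward; pixel columns grow to the right and rows downward; lengths in m; the calibration is good to about 2 mm. A picture is of the moment at which its call begins. There is no depth.
- arm.job_done(): hands the job in, once; it reports no verdict.
Trained networks look in the newest picture that a camera, given by its name, has taken for a name from the list of things; names that differ only in an ending like _2 or _b are one class to them, and where a whole thing is asked for, a point or a joint stands for the part that bears it (a point fixed in the world has none). Each returns a list of dicts, best first, with "p" (0 to 1); they miss things now and then, are a little off and sometimes report something else, mostly with a low value. They report only what shows in the picture. A call takes as long as a camera call. They do not tell look-alikes from the thing itself.
- regions_of(camera, name): "pixels" (480x640 bool, what is visible of it) and "bbox" ([left, top, right, bottom] in pixels, round what is visible of it).
- pinpoint(camera, name): "location" ([column, row] in pixels: a listed point, or the origin of a listed thing).
The state is a dict: "t": time; "q": joint angles; "qd": joint speeds; "joint_efforts": joint torques, N m; "eef_pos": TCP position; "ee_rot": TCP orientation; "force": force on the tool from outside, world axes, zero at the start; "moment": the same for the moment, N m; "width": finger opening in m.
Only numpy, scipy, OpenCV 4.12 (cv2) and the standard library are available. Lean on these libraries where they do the work, as an engineer would, in place of code of your own. Each camera call takes 0.05 s, during which the arm holds its last target. There are 200 camera calls.

## Working session

There is one attempt and no reset: what is moved stays moved. The work goes in short steps, Python scripts to look and compute and a shell command to move; the robot and the scene stay as the last step left them, time stands still between calls to the robot, and variables do not carry over. Pictures are saved under pics/ and viewed, about 8 in all and at most 12, crops included, and the job is handed in when it is done.

```bash
mkdir -p pics; cat > h.py <<'E'
import numpy as np, cv2
from station import telemetry, grab_frame, arm, regions_of, pinpoint
def save(f,n): cv2.imwrite('pics/'+n,cv2.cvtColor(f['pixels'],cv2.COLOR_RGB2BGR))
def proj(f,X):
    c=np.asarray(X)@np.array(f['R']).T+f['t']; return c[...,:2]/c[...,2:]*[f['fx'],f['fy']]+[f['cx'],f['cy']]
def ray(f,uv):
    R=np.array(f['R']); d=R.T@[(uv[0]-f['cx'])/f['fx'],(uv[1]-f['cy'])/f['fy'],1]; return -R.T@f['t'],d
def atz(f,uv,z):
    o,d=ray(f,uv); return o+d*(z-o[2])/d[2]
def tri(fs,uvs):
    A=0;b=0
    for f,uv in zip(fs,uvs):
        o,d=ray(f,uv); d/=np.linalg.norm(d); P=np.eye(3)-np.outer(d,d); A=A+P; b=b+P@o
    return np.linalg.solve(A,b)
E
python3 - <<'E'
from h import *
np.set_printoptions(precision=4,suppress=True)
s=telemetry.get_state(); print({k:np.round(s[k],3) for k in s})
F={}
for c in('scene','top'):
    f=F[c]=grab_frame(c); save(f,c+'0.png'); print(c,ray(f,(320,240)),f['fx'])
    for n in('green_center','walnut_center','white_center','spice_ledge'):
        print(c,n,[(np.round(d['location'],1),round(d['p'],2)) for d in pinpoint(c,n)][:4],[(d['bbox'],round(d['p'],2),int(d['pixels'].sum())) for d in regions_of(c,n)][:4])
E
```

```text
{'t': np.float64(0.0), 'q': array([ 1.431,  0.359,  0.011, -0.   , -1.224, -0.288]), 'qd': array([ 0.001,  0.   , -0.003, -0.002,  0.   , -0.   ]), 'joint_efforts': array([  0.003, -58.273,  29.305,   6.997,   0.007,  -0.   ]), 'eef_pos': array([0.28 , 0.614, 0.226]), 'ee_rot': array([-3.141, -0.002, -1.999]), 'force': array([ 0.085, -0.62 ,  0.358]), 'moment': array([ 0.009,  0.002, -0.007]), 'width': np.float64(0.088)}
scene (array([1.2909, 0.4206, 0.7769]), array([-0.6151, -0.4714, -0.6323])) 498.919741049302
scene green_center [(array([239.2, 184.4]), 0.94), (array([241.1, 258.5]), 0.76), (array([301.2, 195.1]), 0.64), (array([322.2, 184.3]), 0.31)] [([276.2, 148.6, 323.1, 241.5], 0.81, 2465), ([233.1, 216.9, 252.4, 299.5], 0.75, 978), ([230.9, 149.1, 249.0, 213.9], 0.68, 850)]
scene walnut_center [(array([270.6, 207.5]), 0.71)] []
scene white_center [(array([321.8, 181. ]), 0.69)] [([300.7, 139.3, 348.4, 221.9], 0.6, 2207)]
scene spice_ledge [(array([442.3, 299. ]), 0.85)] [([374.3, 223.9, 510.1, 362.2], 0.93, 9017)]
top (array([ 0.4328, -0.0637,  0.9715]), array([ 0.1902, -0.001 , -0.9817])) 494.2200534208798
top green_center [(array([504., 272.]), 0.84), (array([394.6, 164.8]), 0.72), (array([411.6, 276.7]), 0.57)] [([365.5, 259.7, 465.3, 293.7], 0.83, 2051), ([477.5, 239.5, 539.5, 306.9], 0.83, 2162), ([369.1, 129.2, 417.9, 196.4], 0.82, 1662)]
top walnut_center [(array([415.9, 232.6]), 0.93)] [([369.0, 210.0, 469.4, 250.4], 0.57, 2597)]
top white_center [(array([401.9, 326.8]), 0.95)] [([358.5, 314.6, 461.6, 337.3], 0.84, 1239)]
top spice_ledge [(array([193.7, 277.2]), 0.88)] [([133.9, 195.0, 247.9, 345.4], 0.67, 13037)]
```

View pics/scene0.png

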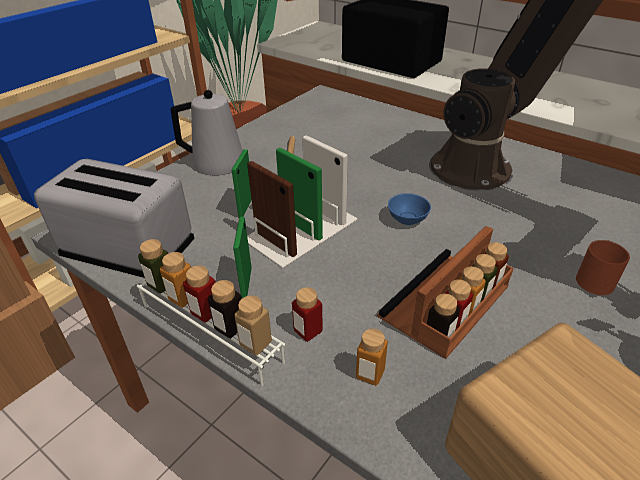

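View pics/top0.png

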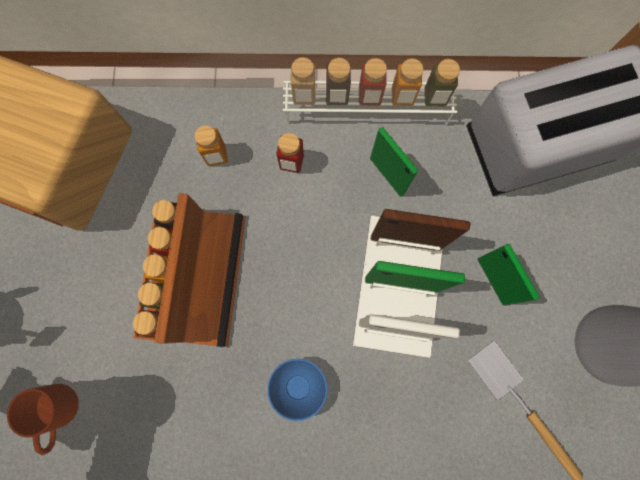

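The scene view shows the green board in the rack, between walnut (near) and white (far), at about (301,195). Two smaller green look-alikes stand outside the rack. The ledge is at about (442,299). In the top view the green board is at (412,277) and the ledge is on the left, with its strip at about (230,278).

```bash
cat > fit.py <<'E'
from h import *
from scipy.optimize import least_squares, minimize
np.set_printoptions(precision=4,suppress=True)
def box(p,yaw,lo,hi):
    c,s=np.cos(yaw),np.sin(yaw); R=np.array([[c,-s,0],[s,c,0],[0,0,1]])
    g=np.array([[x,y,z] for x in(lo[0],hi[0]) for y in(lo[1],hi[1]) for z in(lo[2],hi[2])]); return g@R.T+p
def hull(f,P):
    m=np.zeros((1920,2560),np.uint8); cv2.fillConvexPoly(m,cv2.convexHull((proj(f,P)*4+1.5).astype(np.int32)),1); return m.astype(bool)
def up(m): return cv2.resize(m.astype(np.uint8),(2560,1920),interpolation=cv2.INTER_NEAREST).astype(bool)
def iou(a,b): return (a&b).sum()/(a|b).sum()
E
python3 - <<'E'
from fit import *
F={c:grab_frame(c) for c in('scene','top')}
S,T=F['scene'],F['top']
g0=tri([S,T],[(301.2,195.1),(411.6,276.7)])
w0=tri([S,T],[(270.6,207.5),(415.9,232.6)]); h0=tri([S,T],[(321.8,181),(401.9,326.8)])
L0=tri([S,T],[(442.3,299),(193.7,277.2)])
print(g0,w0,h0,L0)
mg=max(regions_of('top','green_center'),key=lambda d:-abs(d['bbox'][0]-365))['pixels']
mw=regions_of('top','walnut_center'); mh=regions_of('top','white_center')
mhs=regions_of('scene','white_center')
mgs=min(regions_of('scene','green_center'),key=lambda d:abs(d['bbox'][0]-276))['pixels']
B=([-.07,-.008,-.1],[.07,.008,.1])
d=(w0-h0)[:2]; yaw0=np.arctan2(d[1],d[0])-np.pi/2
print('yaw0',np.degrees(yaw0))
sgn=1
def cost(p):
    c,s=np.cos(p[2]),np.sin(p[2]); n=np.array([-s,c,0])*.085
    P=np.array([p[0],p[1],.106]); out=0
    G,W,H=[box(P+k*n,p[2],*B) for k in(0,1,-1)]
    out+=iou(hull(T,G),up(mg))
    if mw: out+=iou(hull(T,W),up(mw[0]['pixels']))
    if mh: out+=iou(hull(T,H),up(mh[0]['pixels']))
    out+=iou(hull(S,G)&~hull(S,W),up(mgs))
    return -out
r=minimize(cost,[g0[0],g0[1],yaw0],method='Nelder-Mead',options=dict(initial_simplex=[[g0[0]+a,g0[1]+b,yaw0+c] for a,b,c in((0,0,0),(.008,0,0),(0,.008,0),(0,0,.08))],xatol=1e-4,fatol=1e-4))
print('green',r.x[:2],np.degrees(r.x[2]),r.fun,bool(mw),bool(mh))
# strip
v=T['pixels'].astype(int); m=(v.max(2)<45); m[:, :190]=0; m[:,250:]=0; m[:200]=0; m[350:]=0
n,l,st,ce=cv2.connectedComponentsWithStats(m.astype(np.uint8)); k=1+st[1:,4].argmax(); print(st[k],ce[k])
ys,xs=np.nonzero(l==k); q=np.array([atz(T,(a,b),.022)[:2] for a,b in zip(xs,ys)]); c=q.mean(0); u=np.linalg.svd(q-c,full_matrices=False)[2]
t=(q-c)@u.T; print('strip',c,u[0],np.degrees(np.arctan2(u[0][1],u[0][0])),np.ptp(t,axis=0),t.min(0),t.max(0))
E
```

```text
[ 0.5332 -0.2211  0.1087] [ 0.6155 -0.2362  0.1118] [ 0.451  -0.2102  0.1079] [0.5444 0.1791 0.0051]
yaw0 -98.98757234845687
green [ 0.5327 -0.2212] -97.65023344006035 -3.5669324533584605 True True
[219 214  23 132 860] [230.0384 278.5988]
strip [0.5401 0.1077] [-0.9958  0.0911] 174.7726965333654 [0.2548 0.0139] [-0.1276 -0.0071] [0.1272 0.0069]
```

```bash
python3 -m inch '0.5 2 -4 6 0 0 -5; 0.5 6 -10 9 0 0 -13; 0.5 11 -16 9 0 0 -20; 0.5 16 -22 9 0 0 -27; 0.5 20 -28 9 0 0 -34; 0.5 22 -34 9 0 0 -40; 0.5 24 -40 9 0 0 -46; 0.5 25 -46 9 0 0 -52; 0.5 25.3 -52 9 0 0 -58; 0.5 25.3 -58 9 0 0 -64; 0.5 25.3 -64 9 0 0 -70; 0.5 25.3 -70 9 0 0 -73.1' 40; python3 -m inch '0.5 0 0 0 0 0 0'
```

```text
t: 2.75
eef_pos: [0.5319, -0.0375, 0.3169]
ee_rot: [3.141, 0.001, 3.006]
force: [2.0, 0.4, -0.6]
width: 0.0437
t: 2.88
eef_pos: [0.5315, -0.0412, 0.3171]
ee_rot: [-3.142, 0.001, 3.001]
force: [-0.0, 0.4, -0.7]
width: 0.0436
```

```bash
python3 -m inch '0.5 0.1 -6 0 0 0 0.4; 0.5 0.1 -12 -2 0 0 0.4; 0.5 0.1 -18 -5 0 0 0.4; 0.5 0.1 -18 -8 0 0 0.4; 0.5 0.1 -18 -8.5 0 0 0.4; 0.5 0.1 -18 -8.5 0 0 0.4'; python3 - <<'E'
from h import *
f=grab_frame('top'); g=grab_frame('scene')
a=f['pixels'][150:400,300:560]; b=g['pixels'][80:330,190:450]
cv2.imwrite('pics/pre.png',cv2.resize(np.hstack([a,b])[:,:,::-1],(800,385)))
E
```

```text
t: 3.62
eef_pos: [0.533, -0.2205, 0.2329]
ee_rot: [-3.141, 0.001, 3.009]
force: [0.8, 0.4, 0.7]
width: 0.0436
```

View pics/pre.png

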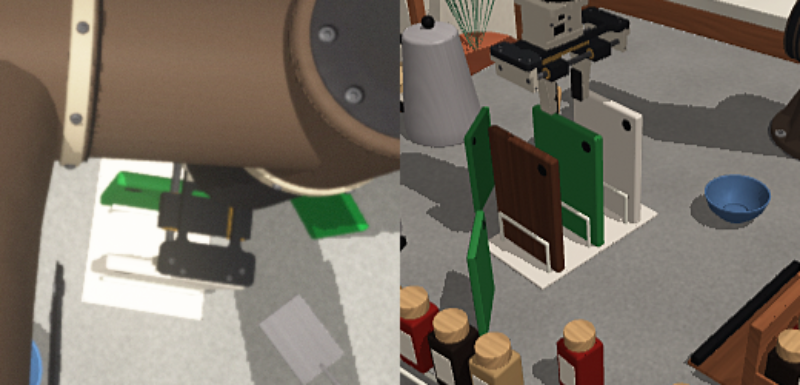

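The fingers are above the middle of the green board's top edge, one on each side of it, clear of the neighbours. I'll descend and grip.

```bash
python3 -m inch '0.5 0 -0.05 -2 0 0 0; 0.5 0 -0.05 -4 0 0 0; 0.5 0 -0.05 -6.1 0 0 0; 0.5 0 -0.05 -6.1 0 0 0; 0 0 -0.05 -6.1 0 0 0; 0 0 -0.05 -6.1 0 0 0; 0 0 -0.05 -6.1 0 0 0; 0 0 -0.05 -6.1 0 0 0; 0 0 -0.05 -6.1 0 0 0' 45
```

```text
t: 4.85
eef_pos: [0.533, -0.2209, 0.1734]
ee_rot: [-3.141, 0.003, 3.009]
force: [-1.7, 1.1, 5.1]
width: 0.0158
```

```bash
python3 -m inch '0 0 0 1.5 0 0 0; 0 0 0 3.5 0 0 0; 0 0 0 5.5 0 0 0; 0 0 0 7.5 0 0 0; 0 0 0 8.5 0 0 0; 0 0 0 8.5 0 0 0; 0 0.4 3 8.5 0 0 0; 0 0.93 7 8.5 0 0 0; 0 1.46 11 8.5 0 0 0; 0 2 15 8.5 0 0 0; 0 2.6 19.5 8.5 0 0 0; 0 2.6 19.5 8.5 0 0 0'; python3 - <<'E'
from h import *
f=grab_frame('top'); g=grab_frame('scene')
cv2.imwrite('pics/lift.png',np.hstack([cv2.resize(f['pixels'],(400,300)),cv2.resize(g['pixels'],(400,300))])[:,:,::-1])
print(telemetry.get_state()['eef_pos'])
E
```

```text
t: 6.35
eef_pos: [0.5589, -0.0232, 0.2572]
ee_rot: [-3.141, 0.001, 3.012]
force: [-0.3, -0.3, -4.7]
width: 0.0156
[ 0.55850364 -0.02539306  0.2574476 ]
```

View pics/lift.png

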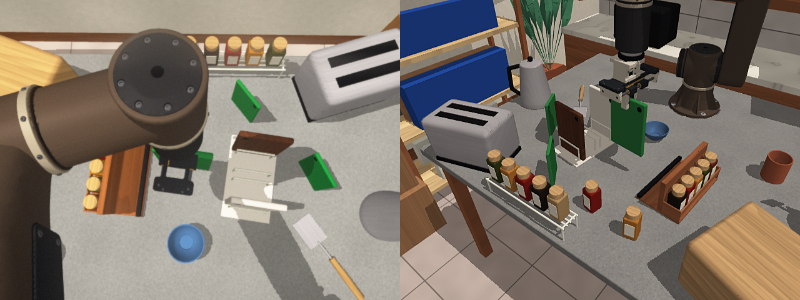

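```bash
python3 -m inch '0 0 0 0 0 0 7; 0 0 0 0 0 0 17; 0 0 0 0 0 0 27; 0 0 0 0 0 0 37; 0 0 0 0 0 0 47; 0 0 0 0 0 0 57; 0 0 0 0 0 0 67; 0 -0.5 0 0 0 0 77; 0 -1 0 0 0 0 86; 0 -1.3 0 0 0 0 92.2; 0 -1.3 0 0 0 0 92.2; 0 -1.3 0 0 0 0 92.2'; python3 -c "
from h import *
print(telemetry.get_state())"
```

```text
t: 7.95
eef_pos: [0.5454, -0.026, 0.2573]
ee_rot: [-3.141, 0.001, -1.666]
force: [0.7, -0.5, -4.5]
width: 0.0158
{'t': 7.95, 'q': array([ 3.10926519e-01,  1.26594098e-01, -2.26251634e-01, -4.35546673e-04,
       -1.21703202e+00,  1.16435960e+00]), 'qd': array([ 0.00511598,  0.00083613,  0.00355906,  0.00104663, -0.00054229,
        0.00587777]), 'joint_efforts': array([ -0.05486967, -42.2689712 ,  31.29196286,   7.73165792,
         0.07874961,   0.0433666 ]), 'eef_pos': array([ 0.5454282 , -0.02602462,  0.25726052]), 'ee_rot': array([-3.14091052e+00,  7.38555994e-04, -1.66645698e+00]), 'force': array([ 0.66288815, -0.5016672 , -4.50917092]), 'moment': array([ 0.00046792, -0.041254  ,  0.02745734]), 'width': 0.015806709963555182}
```

```bash
python3 -m inch '0 0 0 0 -5 0.5 0.2; 0 0 0 0 -12 1.1 0.2; 0 0 0 0 -17.93 1.64 0.2; 0 0 4 0 -17.93 1.64 0.2; 0 0 9 0 -17.93 1.64 0.2; 0 0 14 0 -17.93 1.64 0.2; 0 0 18 0 -17.93 1.64 0.2; 0 0 19.1 0 -17.93 1.64 0.2; 0 0 19.1 -2 -17.93 1.64 0.2; 0 0 19.1 -4.5 -17.93 1.64 0.2; 0 0 19.1 -6 -17.93 1.64 0.2; 0 0 19.1 -6 -17.93 1.64 0.2'; python3 - <<'E'
from h import *
from scipy.spatial.transform import Rotation as Ro
s=telemetry.get_state(); R=Ro.from_euler('xyz',s['ee_rot']).as_matrix(); print(s['eef_pos'],R,s['force'])
f=grab_frame('top'); g=grab_frame('scene')
cv2.imwrite('pics/pre2.png',np.hstack([cv2.resize(f['pixels'][150:400,80:330],(400,400)),cv2.resize(g['pixels'][130:380,320:570],(400,400))])[:,:,::-1])
E
```

```text
t: 9.45
eef_pos: [0.5451, 0.1642, 0.1964]
ee_rot: [-3.141, -0.315, -1.664]
force: [-0.3, 0.5, -3.7]
width: 0.0161
[0.5451181  0.16424135 0.19640173] [[-8.83302842e-02 -9.95681117e-01 -2.85810070e-02]
 [-9.46685704e-01  9.28389802e-02 -3.08491657e-01]
 [ 3.09812749e-01 -1.91924966e-04 -9.50797572e-01]] [-0.30564704  0.51124429 -3.73823028]
```

View pics/pre2.png

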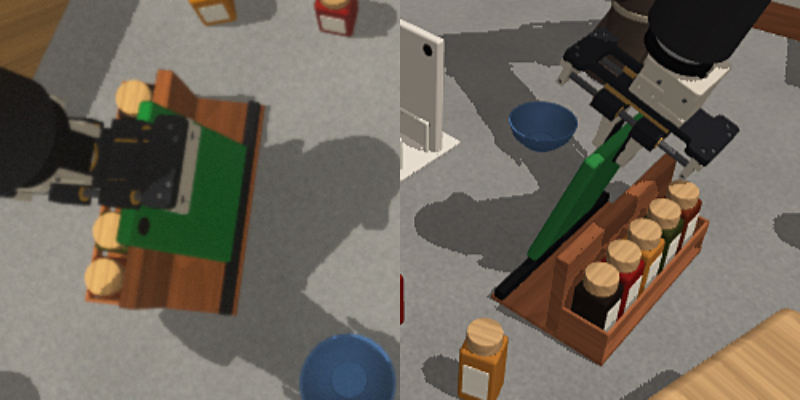

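The board is held at a slant over the ledge, central and square, but its foot is still above the strip (z about 0.035). It has to move about 15 mm towards the panel before I lower it.

```bash
python3 -m inch '0 0.1 0.8 0 0 0 0; 0 0.14 1.5 0 0 0 0; 0 0.14 1.5 0 0 0 0; 0 0.14 1.5 -1 0 0 0; 0 0.14 1.5 -2 0 0 0; 0 0.14 1.5 -2.4 0 0 0; 0 0.14 1.5 -2.5 0 0 0; 0 0.14 1.5 -2.5 0 0 0'; python3 -m inch '0 0 0 -0.15 0 0 0; 0 0 0 -0.3 0 0 0; 0 0 0 -0.3 0 0 0'
```

```text
t: 10.55
eef_pos: [0.5475, 0.1799, 0.1731]
ee_rot: [-3.139, -0.313, -1.664]
force: [0.3, 0.8, -4.1]
width: 0.0159
t: 10.92
eef_pos: [0.5475, 0.1799, 0.17]
ee_rot: [-3.139, -0.313, -1.664]
force: [0.1, 0.5, -4.3]
width: 0.0161
```

```bash
python3 -m inch '0 0 0 -0.1 0 0 0; 0 0 0 -0.2 0 0 0; 0 0 0 -0.2 0 0 0'; python3 -m inch '0 0 0 -0.1 0 0 0; 0 0 0 -0.2 0 0 0; 0 0 0 -0.2 0 0 0'
```

```text
t: 11.3
eef_pos: [0.5475, 0.18, 0.1682]
ee_rot: [-3.139, -0.313, -1.664]
force: [0.1, 0.4, -2.1]
width: 0.0158
t: 11.68
eef_pos: [0.5478, 0.1802, 0.1679]
ee_rot: [-3.137, -0.313, -1.664]
force: [-3.9, 3.7, 9.2]
width: 0.0157
```

The foot is on the floor. Next I'll ease the board towards the panel edge.

```bash
python3 -m inch '0 0 0.1 0.1 0 0 0; 0 0 0.2 0.1 0 0 0; 0 0 0.2 0.1 0 0 0'; python3 -m inch '0 0 0.1 0 0 0 0; 0 0 0.2 0 0 0 0; 0 0 0.2 0 0 0 0'; python3 - <<'E'
from h import *
f=grab_frame('top'); g=grab_frame('scene')
cv2.imwrite('pics/c1.png',np.hstack([cv2.resize(f['pixels'][150:400,80:330],(400,400)),cv2.resize(g['pixels'][130:380,320:570],(400,400))])[:,:,::-1])
E
```

```text
t: 12.05
eef_pos: [0.5476, 0.1822, 0.1684]
ee_rot: [-3.138, -0.313, -1.664]
force: [0.8, -0.9, -4.7]
width: 0.0157
t: 12.42
eef_pos: [0.5477, 0.1843, 0.1683]
ee_rot: [-3.138, -0.313, -1.664]
force: [-0.7, -0.3, -4.9]
width: 0.0158
```

View pics/c1.png

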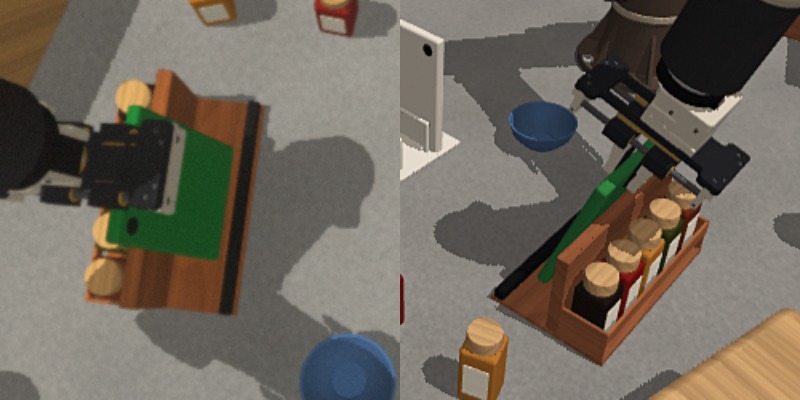

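The foot is in the trough, clear of the strip (crop column about 232, with the strip at 245), and the upper part is close to the panel edge. I'll go on to contact.

```bash
python3 -m inch '0 0 0.1 0 0 0 0; 0 0 0.2 0 0 0 0; 0 0 0.2 0 0 0 0'; python3 -m inch '0 0 0.1 0 0 0 0; 0 0 0.2 0 0 0 0; 0 0 0.2 0 0 0 0'
```

```text
t: 12.9
eef_pos: [0.5474, 0.1851, 0.1683]
ee_rot: [-3.139, -0.315, -1.664]
force: [1.3, -3.5, -4.3]
width: 0.016
t: 13.28
eef_pos: [0.5472, 0.1854, 0.1685]
ee_rot: [-3.14, -0.319, -1.664]
force: [2.8, -8.5, -4.1]
width: 0.0157
```

```bash
python3 -m inch '0 0 0 -0.05 0 0 0; 0 0 0 -0.1 0 0 0; 0 0 0 -0.1 0 0 0'; python3 -m inch '0 0 0 -0.05 0 0 0; 0 0 0 -0.1 0 0 0; 0 0 0 -0.1 0 0 0'
```

```text
t: 13.65
eef_pos: [0.5472, 0.1852, 0.1679]
ee_rot: [-3.139, -0.319, -1.664]
force: [-0.2, -5.3, 0.8]
width: 0.0157
t: 14.02
eef_pos: [0.5472, 0.1851, 0.1677]
ee_rot: [-3.139, -0.32, -1.664]
force: [-2.4, -3.9, 5.7]
width: 0.0155
```

```bash
python3 -m inch '0.25 0 0 0 0 0 0; 0.4 0 0 0 0 0 0; 0.4 0 0 0 0 0 0; 0.4 0 0 0 0 0 0'; python3 -m inch '0.4 0.03 0.3 1 0 0 0; 0.4 0.09 0.93 2.9 0 0 0; 0.4 0.17 1.9 5.7 0 0 0; 0.4 0.28 3.1 9.5 0 0 0; 0.4 0.4 4.6 14 0 0 0; 0.4 0 10 17 0 0 0; 0.4 0 16 17 0 0 0; 0.4 0 22 17 0 0 0; 0.4 0 28 17 0 0 0; 0.4 0 28 17 0 0 0'; python3 - <<'E'
from h import *
f=grab_frame('top'); g=grab_frame('scene')
cv2.imwrite('pics/end.png',np.hstack([cv2.resize(f['pixels'],(400,300)),cv2.resize(g['pixels'],(400,300))])[:,:,::-1])
E
```

```text
t: 14.52
eef_pos: [0.5473, 0.1854, 0.1676]
ee_rot: [-3.139, -0.319, -1.664]
force: [0.0, 0.4, -0.1]
width: 0.0346
t: 15.78
eef_pos: [0.5462, 0.4695, 0.3344]
ee_rot: [-3.141, -0.322, -1.66]
force: [-0.6, -0.3, -0.1]
width: 0.035
```

View pics/end.png

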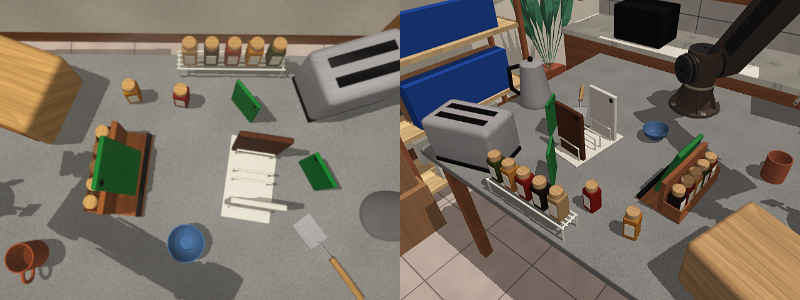

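The board leans in the ledge and the other two are still in the rack. I'll fit its pose and check that it stays still.

```bash
python3 -m inch '0.4 0 0 0 0 0 0; 0.4 0 0 0 0 0 0; 0.4 0 0 0 0 0 0; 0.4 0 0 0 0 0 0'; python3 - <<'E'
from fit import *
from scipy.spatial.transform import Rotation as Ro
F={c:grab_frame(c) for c in('scene','top')}; S,T=F['scene'],F['top']
def near(c,x): return min(regions_of(c,'green_center'),key=lambda d:abs((d['bbox'][0]+d['bbox'][2])/2-x))
a=near('top',190); b=near('scene',455); print(a['bbox'],b['bbox'])
O=np.array([.5462,.1794,0]); ga=up(a['pixels'])
B=box(np.zeros(3),0,[-.07,-.016,0],[.07,0,.2])
def P(p): # x, y of lower back edge, yaw err, tilt
    return Ro.from_euler('z',-5.23,degrees=True).apply(Ro.from_euler('xz',[-p[3],p[2]],degrees=True).apply(B)+[p[0],p[1],.006])+O
def cost(p): return -iou(hull(T,P(p)),ga)
x0=np.array([0,-.04,0,18.]); sx=[x0]+[x0+d for d in np.diag([.008,.008,4,4])]
r=minimize(cost,x0,method='Nelder-Mead',options=dict(initial_simplex=sx,xatol=1e-4,fatol=1e-4)); print(r.x,r.fun, cost(x0))
cv2.imwrite('pics/close.png',np.hstack([cv2.resize(T['pixels'][150:400,80:330],(400,400)),cv2.resize(S['pixels'][180:380,350:550],(400,400),interpolation=cv2.INTER_CUBIC)])[:,:,::-1])
E
```

```text
t: 16.38
eef_pos: [0.5471, 0.4657, 0.3374]
ee_rot: [-3.139, -0.32, -1.663]
force: [-0.6, -0.2, 0.6]
width: 0.0351
[146.4, 218.1, 228.8, 311.4] [406.2, 216.6, 484.3, 304.6]
[ 0.0008 -0.0369  0.3157 17.1002] -0.9787543126929362 -0.9563344797666712
```

View pics/close.png

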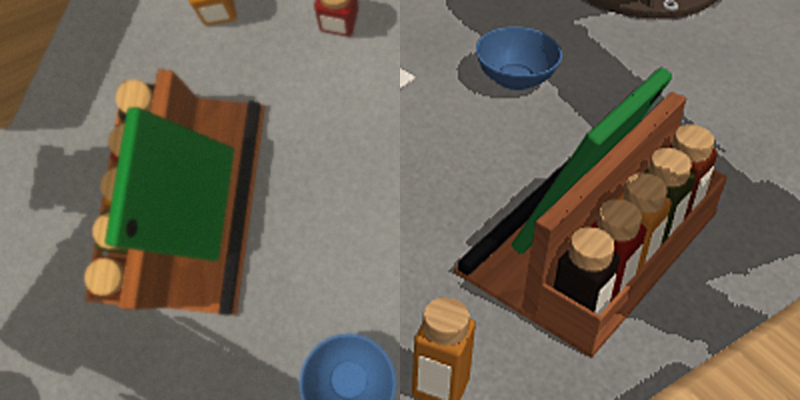

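The close view shows the foot in the trough behind the strip and the back resting on the panel edge. The fit puts it 1 mm from the middle, 0.3° off square, with a 17° lean. I'm handing in.

```bash
python3 -c "
from h import *
print(arm.job_done(), telemetry.get_state()['t'])"
```

```text
the job is handed in; nothing more can be done
the job is handed in; nothing more can be done
```

The green chopping board is leaning on the spice ledge and the job is handed in, about 17 s into the 40 s allowed. I lifted it straight up out of the rack, drew it out along its width and turned it. I then tilted it 18°, set its foot down in the trough, rested its back on the panel's top edge and only then let go.

- **Board pose:** a fit to the top camera picture puts it about 1 mm from the panel's middle and 0.3° off square. It leans about 17°, with its lower back edge about 37 mm in front of the panel.
- **Contacts:** the force readings showed both the floor and the panel edge touching before release. All readings stayed under about 12 N, and the gripper was clear of everything at the end.
- **Other boards:** the walnut and white boards were still standing in the rack in the picture taken after I let go.
- **Disagreements:** the panel contact came about 2 mm further in than my estimate, within the camera calibration. Otherwise the checks agreed. I did not use the scene camera in the final fit.

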